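Feed washers through the gate one at a time

TASK

Sweep the grey steel washer, then the two brass washers (either first), one at a time through the gate of the washer feeder into its slot, pushing each with the fingertips until it lies wholly beyond the yellow gate line, and keeping the next one well back from the gate until the one before it is in. Only slide the washers, never lift them. Leave the red washer where it lies and do not disturb the things standing round the feeder.

Things in the scene. Friction and masses are not known exactly. Their poses are not given: they have to be found in the camera images.
- feeder: Fixed washer feeder, a blue plate with low aluminium walls 6 mm thick. Origin on the bench top, under the middle of the yellow gate line; x points through the gate into the slot (feed direction), y to the left of that, z up. Its flat floor is 4 mm above the bench everywhere; the walls rise 12 mm above the floor, the two steel gate pins 18 mm.
- gate (a point): Middle of the gate, on the feeder's floor: a yellow line 5 mm wide across the floor between two steel pins, 42 mm apart. Axes as the feeder's. Before it, from x = -90 mm to 0, a funnel of two straight walls narrows from 184 mm to 42 mm inside.
- slot_end (a point): Middle of the slot's end wall, at floor height, 134 mm behind the gate line. The slot is straight, 42 mm wide inside, open on top, and takes the three washers in a row; a later washer pushes the earlier ones on.
- holding (a point): Middle of the holding area, on the feeder's floor, 132 mm before the gate line. The area is 184 mm wide (y) and reaches from 196 to 90 mm before the gate, with walls at its back and sides. The four washers start here side by side, centres near y = -60, -20, 20 and 60 mm in any order, within 10 mm of this point in x.
- washer_steel_mid (a point): Grey steel washer, a flat ring of 32 mm outer diameter with a 14 mm hole, 10 mm thick, 50 g (give or take a third), lying flat and loose on the feeder's floor. Point at its centre, half-way up (5 mm above the feeder's floor). It goes in first.
- washer_brass_a_mid (a point): Yellow brass washer, a flat ring of 32 mm outer diameter with a 14 mm hole, 10 mm thick, 50 g (give or take a third), lying flat and loose on the feeder's floor. Point at its centre, half-way up (5 mm above the feeder's floor). One of two alike.
- washer_brass_b_mid (a point): Yellow brass washer, a flat ring of 32 mm outer diameter with a 14 mm hole, 10 mm thick, 50 g (give or take a third), lying flat and loose on the feeder's floor. Point at its centre, half-way up (5 mm above the feeder's floor). One of two alike.
- washer_red_mid (a point): Red washer, a flat ring of 32 mm outer diameter with a 14 mm hole, 10 mm thick, 50 g (give or take a third), lying flat and loose on the feeder's floor. Point at its centre, half-way up (5 mm above the feeder's floor). It stays where it lies.
- cap_b: Loose black screw cap with a hexagon head, 86 mm across, 60 mm high, standing to the left of the feeder; origin at the centre of its underside. Not to be disturbed.
- valve_a: Loose black valve body, 124 x 224 x 131 mm, to the left of the feeder; origin at the centre of its underside. Not to be disturbed.
- oring_a: Loose black O-ring lying flat, 60 mm across, 8 mm thick, to the left of the feeder; origin at the centre of its underside. Not to be disturbed.
- grease_jar: Loose white jar with a blue lid, 63 mm across, 53 mm high, to the right of the feeder; origin at the centre of its underside. Not to be disturbed.

How it is judged:
On the way, in this order (a step that is already met when the one before it is completed fails the run):
1. the steel washer lies wholly beyond the gate line in the slot while both brass washers are still well back (their centres 30 mm or more before the line) (x of washer_steel_mid in the frame of feeder between 0.018 and 0.125 m and y of washer_steel_mid in the frame of feeder between -0.012 and 0.012 m and z of washer_steel_mid in the frame of feeder below 0.013 m and x of each of washer_brass_a_mid, washer_brass_b_mid in the frame of feeder below -0.03 m), for 0.2 s.
2. one brass washer has followed it into the slot while the other is still well back (x of washer_steel_mid in the frame of feeder between 0.018 and 0.125 m and y of washer_steel_mid in the frame of feeder between -0.012 and 0.012 m and z of washer_steel_mid in the frame of feeder below 0.013 m and (((x of washer_brass_a_mid in the frame of feeder between 0.018 and 0.125 m and y of washer_brass_a_mid in the frame of feeder between -0.012 and 0.012 m and z of washer_brass_a_mid in the frame of feeder below 0.013 m) and x of washer_brass_b_mid in the frame of feeder below -0.03 m) or ((x of washer_brass_b_mid in the frame of feeder between 0.018 and 0.125 m and y of washer_brass_b_mid in the frame of feeder between -0.012 and 0.012 m and z of washer_brass_b_mid in the frame of feeder below 0.013 m) and x of washer_brass_a_mid in the frame of feeder below -0.03 m))), for 0.2 s.
At the end, for the whole second after the job is handed in: The steel and both brass washers lie flat and at rest in the slot, each centre 18 mm or more beyond the gate line (so wholly past it) and within 12 mm of the slot's middle; the red washer is within 20 mm of where it started (x of washer_steel_mid in the frame of feeder between 0.018 and 0.125 m and y of washer_steel_mid in the frame of feeder between -0.012 and 0.012 m and z of each of washer_steel_mid, washer_brass_a_mid, washer_brass_b_mid in the frame of feeder below 0.013 m and x of washer_brass_a_mid in the frame of feeder between 0.018 and 0.125 m and y of washer_brass_a_mid in the frame of feeder between -0.012 and 0.012 m and x of washer_brass_b_mid in the frame of feeder between 0.018 and 0.125 m and y of washer_brass_b_mid in the frame of feeder between -0.012 and 0.012 m and linear speed of each of washer_steel, washer_brass_a, washer_brass_b below 0.02 m/s and distance of washer_red_mid from where it was at the start of the episode below 0.02 m); the robot touches nothing.
It fails at once if a brass washer passes the gate line before the steel one (x of washer_steel_mid in the frame of feeder below 0.01 m and x of any of washer_brass_a_mid, washer_brass_b_mid in the frame of feeder above -0.004 m).
It fails at once if a washer is lifted more than 10 mm off the feeder's floor (z of any of washer_steel_mid, washer_brass_a_mid, washer_brass_b_mid, washer_red_mid in the frame of feeder above 0.019 m).
It fails at once if the red washer is moved by more than 20 mm (distance of washer_red_mid from where it was at the start of the episode above 0.02 m).
It fails at once if the screw cap, valve body, O-ring or grease jar is moved by more than 20 mm (distance of any of cap_b, valve_a, oring_a, grease_jar from where it was at the start of the episode above 0.02 m).
It also fails if it takes over 72 s, if anything falls off the work surface, if the arm or the gripper's body presses on something with over 40 N, if the wrist force passes 120 N, or if a joint passes its speed limit or range.

ROBOT

A 7-joint arm with a two-finger parallel gripper is mounted at the origin on a cart in front of the work surface, level with it; the furniture and walls round the work are solid. World frame = base frame: x ahead of the robot, y to its left, z up, the work surface at z = 0. Lengths are in m, angles in rad, forces in N, time in s.
With the tool pointing down it reaches from about 0.4 to 0.85 m from the base axis. Payload 10.4 kg.
Tool frame: the origin (TCP) lies at the very end of the fingers, on their centre line; the grasp point (between the pads) lies manip.hold_point_z behind it (manip.hold_point_z is the distance from the TCP to the grasp point, in m); z points along the fingers, x is the direction in which the jaws open and shut, and the axes are right-handed (so a half turn about z gives the same grasp; the last joint's range is limited). The gripper opens to 85 mm and grips with 20 to 120 N. Pads are 22 mm wide; open, the fingers measure 114 mm over their backs; the gripper's body (76 mm by 85 mm) begins 54 mm behind the grasp point. The pads swing forward as they close: fully open they stand 13 mm farther back than shut.
Start: joints at [1.194, 0.332, -0.065, 1.46, 0.022, 1.35, -0.088], TCP at [0.217, -0.586, 0.231] pointing down, gripper open.
Joint ranges: [-2.6, 2.6], [-0.5, 2.12], [-1.47, 1.34], [0.16, 2.42], [-1.27, 4.41], [0.06, 2.06], [-2.6, 2.6]. Speed limits (rad/s): [2.22, 2.22, 2.79, 2.79, 3.14, 3.14, 3.14].

INTERFACE

Orientations are given as a unit quaternion [x, y, z, w].
In Python, from workcell import readout, camera, camera_info, manip gives the robot as it stands.
- The arm moves only by the tool play_rows, never from a script. Its argument "rows" is a list of rows, each a list of 3 entries, a list of its own where there are three numbers: the shift along the world's x, y, z in mm, then the turn, a rotation vector about the world's x, y, z in degrees, then the finger opening in mm, from 0 to 85.4. In form: [[[tx, ty, tz], [rx, ry, rz], fingers], ...]. A call has 1 to 12 rows; each row shifts and turns the commanded pose from where the row before left it; what a row does not reach is not made up. A row lasts 1/8 s, in which the tool goes at most 62.5 mm and 10.7 degrees, less where a joint would pass 70% of its speed; a pose out of reach is approached as far as the arm can. A call with a gripper value outside its range is refused whole. The fingers move at their own pace and stop on an object; "force" is the grip in N (left out, the last holds). Time passes only in rows, so rows that do not move let the fingers close. It gives the time, the measured TCP pose, the force and the opening at its end, in the units of the state.
- readout.get_obs(): the state, without advancing time (a new reading comes with each control period).
- camera(name): name is "side" or "top" or "wrist"; returns the picture (480x640x3 uint8, blue, green, red); there is no depth.
- camera_info(name): a dict with "fx", "fy", "cx", "cy" (pixels), "world_from_camera" (4x4, takes a point from camera to world coordinates). Camera axes: x right, y up, looking along -z (the intrinsics and any distortion apply to the point x, -y, -z); pixel columns grow to the right and rows downward; lengths in m; the calibration is good to about 2 mm. A picture is of the moment at which its call begins: read the wrist's pose just before it. camera_info takes no time and is no camera call; for the wrist camera it gives the pose at the moment of the call.
- manip.hand_in(): hands the job in, once; it reports no verdict.
The state is a dict: "clock": time; "joint_pos": joint angles; "joint_velocities": joint speeds; "tau": joint torques, N m; "position": TCP position; "ee_rot": TCP orientation; "ft_force": force on the tool from outside, world axes, zero at the start; "torque": the same for the moment, N m; "grip_width": opening from 0.0 (shut) to 1.0 (fully open).
Only numpy, scipy, OpenCV 4.12 (cv2) and the standard library are available. Lean on these libraries where they do the work, as an engineer would, in place of code of your own. Each camera call takes 0.05 s, during which the arm holds its last target.

## Working session

There is one attempt and no reset: what is moved stays moved. The work goes in short steps, Python scripts to look and compute and a tool call to move; the robot and the scene stay as the last step left them, time stands still between calls to the robot, and variables do not carry over. Pictures are saved under pics/ and viewed, and the job is handed in when it is done.

Besides the shell and the picture viewer there is one more tool, called as name([rows], argument=value, ...), one row to a line, values as JSON. play_rows: Moves the arm, as the interface text tells. Its arguments: {"type":"object","properties":{"rows":{"type":"array"},"force":{"type":"number"}},"required":["rows"]}

```bash
ls; mkdir -p pics
python3 - <<'E'
from workcell import readout,camera,camera_info,manip
import cv2
o=readout.get_obs()
for k,v in o.items(): print(k,v)
print(manip.hold_point_z)
for n in("top","side","wrist"):
    i=camera_info(n);print(n,i)
    cv2.imwrite(f"pics/{n}0.png",camera(n))
E
```

```text
pics
clock 0.0
joint_pos [ 1.19437838  0.33288091 -0.06469029  1.46091529  0.02159411  1.34985297
 -0.08846122]
joint_velocities [-0.00040459 -0.00167218 -0.00046373 -0.00105499  0.00084493  0.00019959
 -0.00220163]
tau [-2.75878174e-04 -6.25450230e+01  4.88369528e-02 -3.91613746e+01
  1.60568784e-02  9.72759415e-03  1.45346502e-05]
position [ 0.21642363 -0.5859611   0.23052267]
ee_rot [ 8.20526317e-01 -5.71608345e-01 -5.74481228e-04 -3.65135452e-04]
ft_force [-0.17430691  0.54876883  0.39065611]
torque [ 0.03758067 -0.03747256 -0.01722465]
grip_width 1.000222035295941
0.0187
top {'fx': 536.6695642804879, 'fy': 536.6695642804879, 'cx': 318.1512845531517, 'cy': 238.76623108918588, 'world_from_camera': array([[-0.00285968,  0.97905554, -0.20357327,  0.22940813],
       [-0.99998249, -0.0038545 , -0.00449048, -0.14745426],
       [-0.0051811 ,  0.20355687,  0.97904942,  1.27064121],
       [ 0.        ,  0.        ,  0.        ,  1.        ]])}
side {'fx': 482.2689733096853, 'fy': 482.2689733096853, 'cx': 318.9368223172425, 'cy': 244.61266964665978, 'world_from_camera': array([[ 0.99629748, -0.05987606,  0.06169429,  0.56076809],
       [ 0.08252316,  0.46479677, -0.88156332, -1.14459182],
       [ 0.02410924,  0.88339053,  0.46801701,  0.56528504],
       [ 0.        ,  0.        ,  0.        ,  1.        ]])}
wrist {'fx': 343.8830068537265, 'fy': 343.8830068537265, 'cx': 319.2258043192333, 'cy': 239.16028275950404, 'world_from_camera': array([[ 0.34581499,  0.88636073,  0.30785816,  0.29455405],
       [-0.93830217,  0.32702735,  0.11243737, -0.55728943],
       [-0.00101797, -0.3277465 ,  0.94476515,  0.3735248 ],
       [ 0.        ,  0.        ,  0.        ,  1.        ]])}
```

View pics/top0.png

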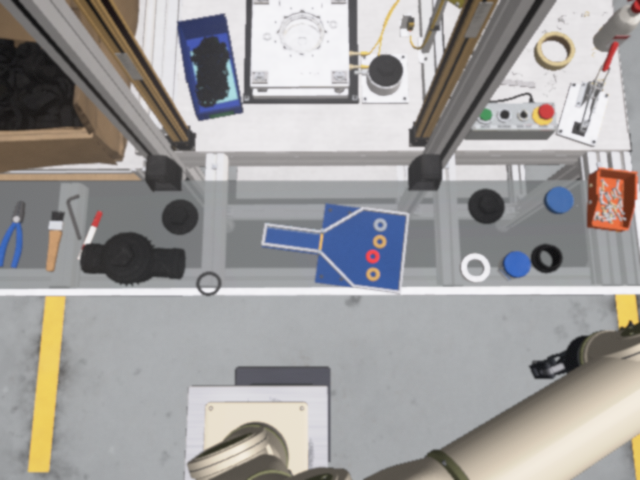

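View pics/side0.png

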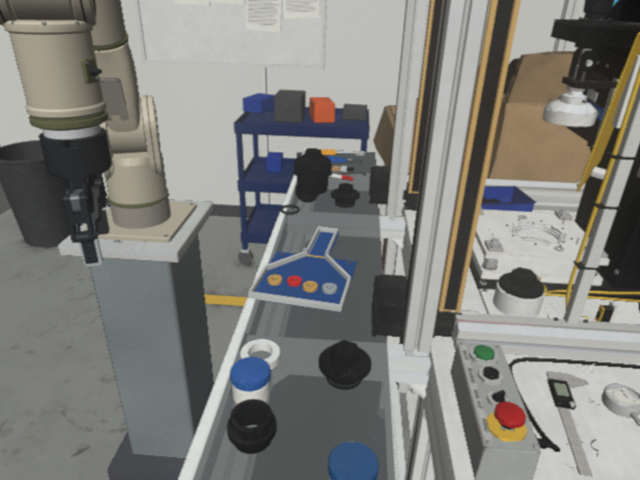

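```bash
cat > h.py <<'E'
import numpy as np,cv2
from workcell import readout,camera,camera_info,manip
def ray(i,u,v):
    T=np.array(i["world_from_camera"]);d=T[:3,:3]@np.array([(u-i["cx"])/i["fx"],-(v-i["cy"])/i["fy"],-1]);return T[:3,3],d
def onz(i,u,v,z):
    o,d=ray(i,u,v);return o+d*(z-o[2])/d[2]
def proj(i,p):
    T=np.array(i["world_from_camera"]);q=T[:3,:3].T@(np.array(p)-T[:3,3]);return i["cx"]+i["fx"]*q[0]/-q[2],i["cy"]-i["fy"]*q[1]/-q[2]
E
python3 - <<'E'
from h import *
a=cv2.imread("pics/top0.png")
cv2.imwrite("pics/topz.png",cv2.resize(a[190:305,245:425],None,fx=4.4,fy=4.4,interpolation=cv2.INTER_CUBIC))
a=cv2.imread("pics/side0.png")
cv2.imwrite("pics/sidez.png",cv2.resize(a[215:315,240:370],None,fx=6,fy=6,interpolation=cv2.INTER_CUBIC))
E
```

```text
(no output)
```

View pics/topz.png

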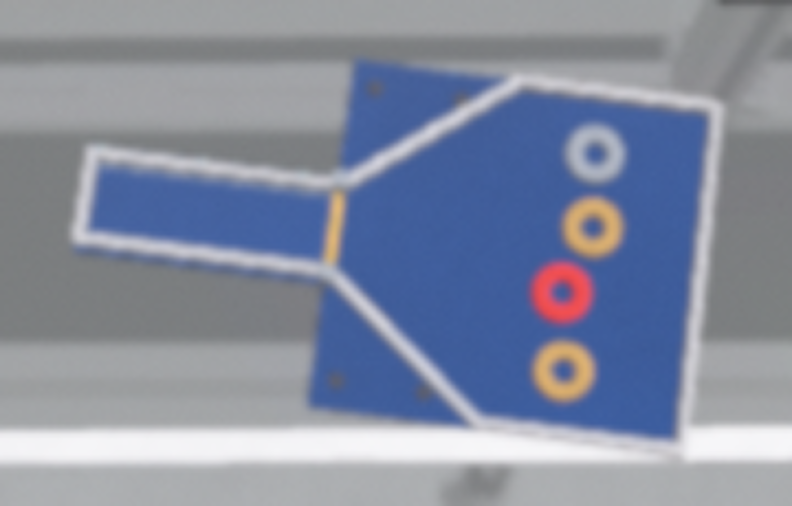

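View pics/sidez.png

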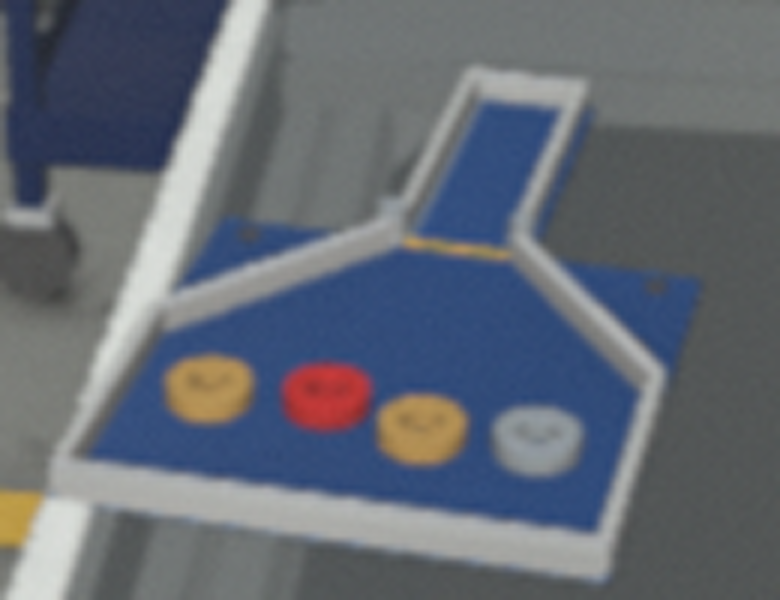

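```bash
cat >> h.py <<'E'
def masks(a):
    hsv=cv2.cvtColor(a,cv2.COLOR_BGR2HSV);H,S,V=cv2.split(hsv)
    return {"yellow":((H>10)&(H<32)&(S>80)&(V>120)).astype(np.uint8),"red":(((H<8)|(H>170))&(S>120)&(V>110)).astype(np.uint8),"grey":((S<70)&(V>130)).astype(np.uint8),"blue":((H>100)&(H<130)&(S>110)).astype(np.uint8)}
def blobs(m,amin=15):
    n,l,s,c=cv2.connectedComponentsWithStats(m);return [(c[k],s[k]) for k in range(1,n) if s[k,4]>=amin]
E
python3 - <<'E'
from h import *
a=cv2.imread("pics/top0.png");i=camera_info("top")
sub=a[190:305,245:425]
for c,m in masks(sub).items():
    for ce,s in blobs(m):
        u,v=ce+[245,190];print(c,ce*4.4,s,onz(i,u,v,.014)[:2],onz(i,u,v,.004)[:2])
P={}
for n,(x,y) in dict(se_l=(92,150),se_r=(76,240),b_l=(718,105),b_r=(682,442),f_l=(520,80),f_r=(478,423),pl=(345,184),pr=(329,270)).items():
    P[n]=onz(i,245+(x+.0)/4.4-.4,190+y/4.4-.4,.016)[:2];print(n,P[n])
E
```

```text
yellow [332.70769231 225.58461538] [74 44  4 15 26] [ 0.4845695 -0.1475606] [ 0.4866     -0.14756145]
yellow [590.88539326 225.58651685] [129  46  12  12  89] [ 0.48402036 -0.28767264] [ 0.48604649 -0.28878846]
yellow [561.47826087 369.31304348] [122  78  12  13  92] [ 0.4054853  -0.26987412] [ 0.40688648 -0.2708483 ]
red [559.35495495 290.75675676] [121  60  13  13 111] [ 0.44820372 -0.26973294] [ 0.44994483 -0.270706  ]
grey [363.44625194 260.59349668] [    0     0   180   115 10979] [ 0.46516719 -0.16412619] [ 0.4670433  -0.16425886]
grey [592.80983607 152.41311475] [128  29  14  13 122] [ 0.52479613 -0.28978506] [ 0.52714675 -0.29091768]
grey [590.43018868 222.90566038] [127  44  15  15  53] [ 0.48550612 -0.28746435] [ 0.48754408 -0.28857851]
grey [588.72       226.45333333] [132  49   5   6  15] [ 0.48354501 -0.28648576] [ 0.48556736 -0.28759213]
grey [564.58039216 366.58039216] [120  77  16  15  51] [ 0.4069554  -0.27157098] [ 0.40836827 -0.27255866]
grey [560.61176471 369.85882353] [125  82   6   5  17] [ 0.40519224 -0.26940304] [ 0.40659109 -0.27037347]
blue [395.48666667 104.25555556] [ 78  15  33  23 360] [ 0.55237758 -0.18227085] [ 0.55494768 -0.18254791]
blue [533.02825032 255.06962963] [  78   22   82   77 3915] [ 0.46785746 -0.25594496] [ 0.46975497 -0.2568083 ]
blue [207.86783626 211.29005848] [ 21  39  53  19 684] [ 0.49276775 -0.07969708] [ 0.4948635  -0.07915788]
blue [364.25781585 368.22441113] [ 71  66  33  30 467] [ 0.40645273 -0.16418301] [ 0.4078616  -0.16431613]
se_l [ 0.52778579 -0.01529835]
se_r [ 0.47771392 -0.00748159]
b_l [ 0.55170096 -0.35782991]
b_r [ 0.36698085 -0.33189902]
f_l [ 0.56631285 -0.24973709]
f_r [ 0.37749084 -0.22363153]
pl [ 0.5082108  -0.15338352]
pr [ 0.46066553 -0.14451799]
```

Run:
```python
from h import *
t=camera_info("top");s=camera_info("side")
for u,v in [(412,185),(438,185),(412,155),(150,185)]:
    for z in (0,.1,.2,.3): 
        p=onz(t,u,v,z); print((u,v),z,p[:2].round(3),np.round(proj(s,p)))
g=np.array([.486,-.1475]);a=np.radians(90-7.5);X=np.array([np.cos(a),np.sin(a)]);Y=np.array([-X[1],X[0]])
w=cv2.imread("pics/side0.png");m=masks(w)
for c in("yellow","red","grey"):
    for ce,st in blobs(m[c][255:310,255:350],30):
        p=onz(s,ce[0]+255,ce[1]+255,.011);d=p[:2]-g;print(c,st[4],p.round(4),d@X,d@Y)
for n,p in dict(st=(.5248,-.2898),A=(.484,-.2877),red=(.4482,-.2697),B=(.4055,-.2699)).items():
    d=np.array(p)-g;print(n,d@X,d@Y)
```

```text
(412, 185) 0 [ 0.628 -0.374] [379. 319.]
(412, 185) 0.1 [ 0.597 -0.356] [366. 269.]
(412, 185) 0.2 [ 0.565 -0.338] [353. 216.]
(412, 185) 0.3 [ 0.534 -0.32 ] [339. 160.]
(438, 185) 0 [ 0.628 -0.438] [380. 340.]
(438, 185) 0.1 [ 0.597 -0.415] [366. 286.]
(438, 185) 0.2 [ 0.565 -0.392] [352. 229.]
(438, 185) 0.3 [ 0.534 -0.369] [337. 169.]
(412, 155) 0 [ 0.706 -0.377] [420. 323.]
(412, 155) 0.1 [ 0.669 -0.359] [405. 272.]
(412, 155) 0.2 [ 0.631 -0.341] [389. 219.]
(412, 155) 0.3 [ 0.594 -0.322] [373. 162.]
(150, 185) 0 [0.631 0.274] [374. 195.]
(150, 185) 0.1 [0.599 0.241] [367. 167.]
(150, 185) 0.2 [0.568 0.208] [358. 137.]
(150, 185) 0.3 [0.536 0.174] [348. 102.]
yellow 119 [ 0.4056 -0.2721  0.011 ] -0.1339837287963518 0.06347904781796102
yellow 127 [ 0.4839 -0.2893  0.011 ] -0.1408151856460115 -0.016466700371981564
red 125 [ 0.448  -0.2718  0.011 ] -0.12819082698443965 0.021459370201562536
grey 429 [ 0.3913 -0.2062  0.011 ] -0.07057959703656652 0.08622978147099607
grey 874 [ 0.4818 -0.3255  0.011 ] -0.17698850492536172 -0.019034957205066556
grey 129 [ 0.5249 -0.2904  0.011 ] -0.1366439449504829 -0.05722005562610629
st -0.13601818751535522 -0.057041937774217254
A -0.13926162194904834 -0.01631688242650363
red -0.12608845212579758 0.021526315070639714
B -0.13186020950586852 0.06383490541285737
```

View pics/wrist0.png

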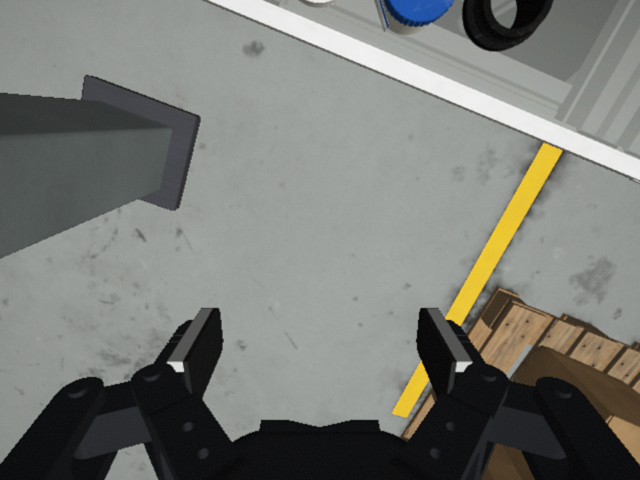

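play_rows([
  [[24, 26, 0], [0, 0, 8.5], 0],
  [[24, 26, 0], [0, 0, 8.5], 0],
  [[24, 26, 0], [0, 0, 8.5], 0],
  [[24, 26, 0], [0, 0, 8.5], 0],
  [[24, 26, 0], [0, 0, 8.5], 0],
  [[24, 26, 0], [0, 0, 8.5], 0],
  [[24, 26, -10], [0, 0, 8.5], 0],
  [[24, 26, -20], [0, 0, 8.5], 0],
  [[24, 26, -20], [0, 0, 8.5], 0],
  [[24, 26, -20], [0, 0, 8.5], 0],
  [[0, 0, 0], [0, 0, 0], 0],
])

```text
clock: 1.52
position: [0.4576, -0.3229, 0.1596]
ee_rot: [0.991, 0.136, -0.001, -0.002]
ft_force: [-0.9, -1.0, 0.2]
grip_width: 0.002
```

play_rows([
  [[18, 0, -10], [0, 0, -4], 0],
  [[18, 0, -20], [0, 0, -4], 0],
  [[18, 1, -30], [0, 0, 0], 0],
  [[17, 1, -30], [0, 0, 0], 0],
  [[0, 0, 0], [0, 0, 0], 0],
  [[0, 0, 0], [0, 0, 0], 0],
])

```text
clock: 2.28
position: [0.5272, -0.3253, 0.0725]
ee_rot: [0.998, 0.063, 0.0, 0.0]
ft_force: [-0.0, -0.6, -0.3]
grip_width: -0.003
```

```bash
cat >> h.py <<'E'
g=np.array([.486,-.1475]);_a=np.radians(82.5);X=np.array([np.cos(_a),np.sin(_a)]);Y=np.array([-X[1],X[0]])
def W(x,y): return (g+x/1000*X+y/1000*Y)*1000
def F(p): d=np.array(p[:2])-g;return np.array([d@X,d@Y])*1000
def st():
    o=readout.get_obs();q=o["ee_rot"];print("t",round(o["clock"],2),"pos",(o["position"]*1000).round(1),"F",F(o["position"]).round(1),"xang rel",round(np.degrees(2*np.arctan2(q[1],q[0]))+7.5,1),"f",o["ft_force"].round(1));return o
E
python3 - <<'E'
from h import *
st();cv2.imwrite("pics/w1.png",camera("wrist"));cv2.imwrite("pics/t1.png",cv2.resize(camera("top")[190:305,245:425],None,fx=4.4,fy=4.4))
E
```

```text
t 2.27 pos [ 527.2 -325.3   72.5] F [-170.9  -64.1] xang rel 14.7 f [-0.  -0.6 -0.3]
```

View pics/w1.png

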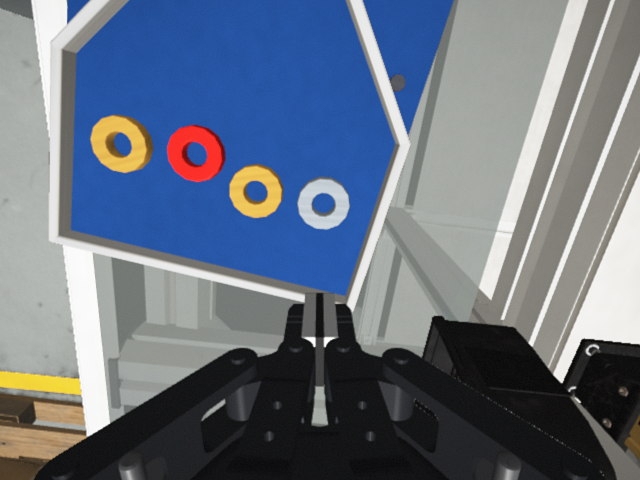

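View pics/t1.png

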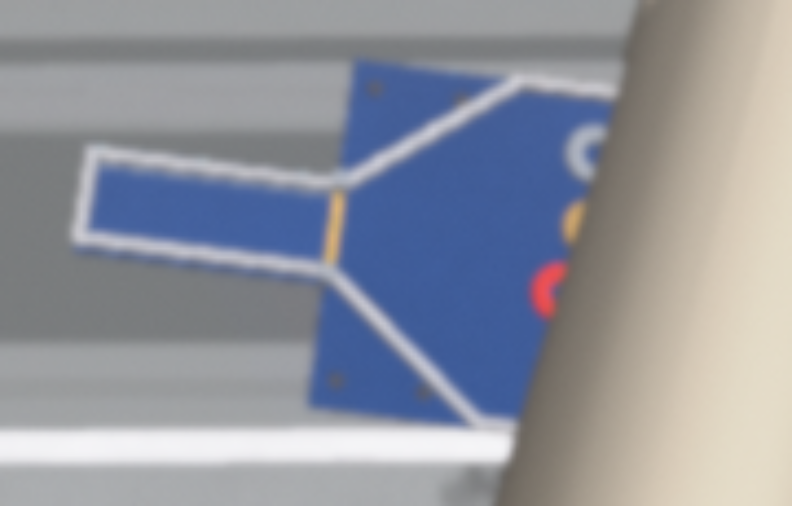

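play_rows([
  [[1, 3, -20], [0, 0, 0], 10],
  [[1, 2, -20], [0, 0, 0], 10],
  [[0, 0, -15], [0, 0, 0], 10],
  [[0, 0, -8], [0, 0, 0], 10],
  [[0, 0, 0], [0, 0, 0], 10],
  [[0, 0, 0], [0, 0, 0], 10],
])

```text
clock: 3.12
position: [0.53, -0.3196, 0.0089]
ee_rot: [0.998, 0.063, 0.0, 0.0]
ft_force: [0.3, -0.4, -0.4]
grip_width: 0.119
```

Run:
```python
from h import *
st();cv2.imwrite("pics/w2.png",camera("wrist"))
i=camera_info("wrist");p=readout.get_obs()["position"];print(proj(i,p))
```

```text
t 3.12 pos [ 530.  -319.6    8.9] F [-164.9  -66. ] xang rel 14.8 f [ 0.3 -0.4 -0.4]
(np.float64(322.199072720249), np.float64(308.46419054278834))
```

View pics/w2.png

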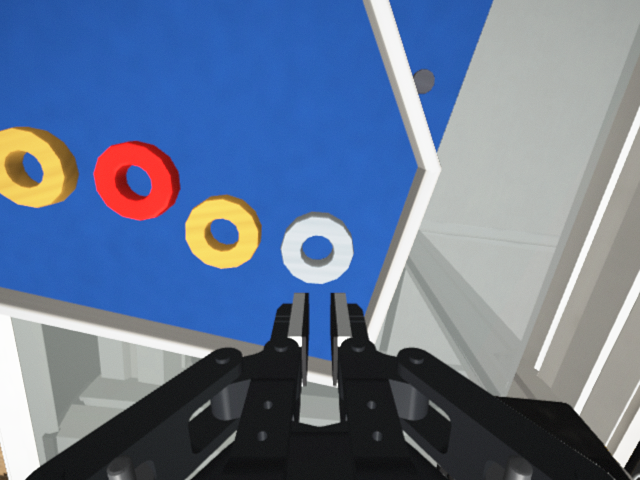

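play_rows([
  [[-1, 8, 0], [0, 0, 0], 10],
  [[-1, 8, 0], [0, 0, 0], 10],
  [[-1, 9, 0], [0, 0, 0], 10],
  [[-1, 9, 0], [0, 0, 0], 10],
  [[-1, 9, 0], [0, 0, 0], 10],
  [[-1, 9, 0], [0, 0, 0], 10],
  [[-1, 9, 0], [0, 0, 0], 10],
  [[-2, 8, 0], [0, 0, 0], 10],
  [[0, 0, 0], [0, 0, 0], 10],
])

```text
clock: 4.3
position: [0.5205, -0.2495, 0.0083]
ee_rot: [0.998, 0.064, -0.0, -0.0]
ft_force: [0.2, 0.1, -0.3]
grip_width: 0.118
```

```bash
cat >> h.py <<'E'
def look(name):
    i=camera_info("wrist");a=camera("wrist");cv2.imwrite(f"pics/{name}.png",a);m=masks(a);bl=m["blue"]
    # restrict grey/yellow by ring shape
    for c in("grey","yellow","red"):
        cs,_=cv2.findContours(m[c],cv2.RETR_EXTERNAL,cv2.CHAIN_APPROX_NONE)
        for k in cs:
            A=cv2.contourArea(k)
            if 800<A<9000:
                (u,v),r=cv2.minEnclosingCircle(k)
                if A/(np.pi*r*r)>.7: print(c,(round(u),round(v)),round(r),"F",F(onz(i,u,v,.010)).round(1))
E
python3 - <<'E'
from h import *
st();look("w3")
E
```

```text
t 4.3 pos [ 520.5 -249.5    8.3] F [-96.6 -47.5] xang rel 14.8 f [ 0.2  0.1 -0.3]
grey (317, 258) 36 F [-71.6 -38.3]
yellow (71, 319) 39 F [-131.3   66. ]
red (163, 327) 36 F [-124.9   23.7]
```

View pics/w3.png

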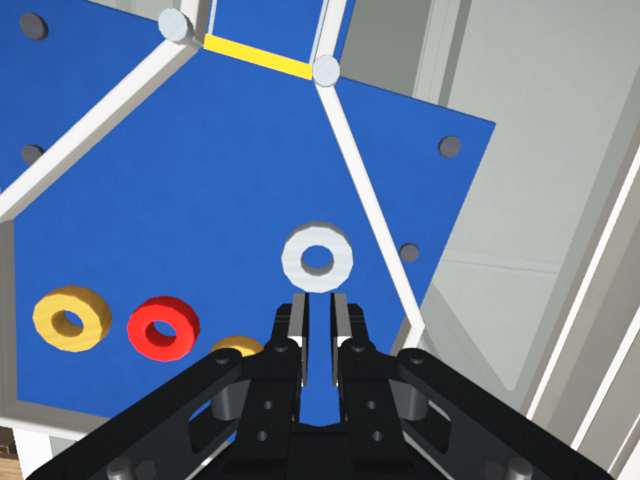

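play_rows([
  [[0, -5, 0], [0, 0, 4], 10],
  [[4, 1, 0], [0, 0, 6], 10],
  [[4, 2, 0], [0, 0, 7], 10],
  [[-2, 4, 0], [0, 0, 0], 10],
  [[-4, 8, 0], [0, 0, 0], 10],
  [[-4, 8, 0], [0, 0, 0], 10],
  [[-4, 8, 0], [0, 0, 0], 10],
  [[-4, 8, 0], [0, 0, 0], 10],
  [[-4, 9, 0], [0, 0, 0], 10],
  [[-3, 8, 0], [0, 0, 0], 10],
  [[0, 0, 0], [0, 0, 0], 10],
])

```text
clock: 5.72
position: [0.5034, -0.1985, 0.0084]
ee_rot: [0.978, 0.211, -0.0, -0.0]
ft_force: [0.3, -0.4, -0.0]
grip_width: 0.117
```

Run:
```python
from h import *
st();look("w4")
```

```text
t 5.72 pos [ 503.4 -198.5    8.4] F [-48.3 -23.9] xang rel 31.8 f [ 0.3 -0.4 -0. ]
grey (318, 259) 36 F [-26.9  -8.5]
yellow (74, 356) 35 F [-134.3   66.7]
```

View pics/w4.png

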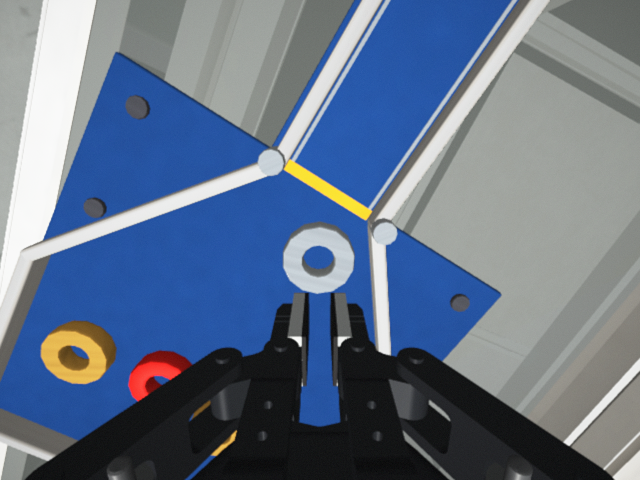

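Run:
```python
from h import *
i=camera_info("wrist")
for u,v,z in[(287,164,.004),(370,215,.004),(328,190,.004),(271,162,.022),(384,231,.022)]: print(F(onz(i,u,v,z)).round(1))
```

```text
[ 0.3 23.9]
[  0.4 -18.5]
[0.  3.3]
[ 0.5 29. ]
[  0.6 -22. ]
```

play_rows([
  [[-3, 6, 0], [0, 0, 0], 10],
  [[-3, 7, 0], [0, 0, 0], 10],
  [[0, 0, 0], [0, 0, 0], 10],
  [[2, -9, 0], [0, 0, 0], 10],
  [[-6, 0, 0], [0, 0, -8], 10],
  [[-7, 1, 0], [0, 0, -8], 10],
  [[-6, 1, 0], [0, 0, -8], 10],
  [[0, 0, 0], [0, 0, -8], 10],
  [[0, 0, 0], [0, 0, 0], 10],
])

```text
clock: 6.9
position: [0.4807, -0.1941, 0.0084]
ee_rot: [0.998, -0.067, 0.0, 0.0]
ft_force: [0.5, -0.5, 0.4]
grip_width: 0.117
```

Run:
```python
from h import *
st();look("w5")
```

```text
t 6.9 pos [ 480.7 -194.1    8.4] F [-46.9  -0.8] xang rel -0.2 f [ 0.5 -0.5  0.4]
grey (321, 247) 36 F [-15.4  -0.6]
```

View pics/w5.png

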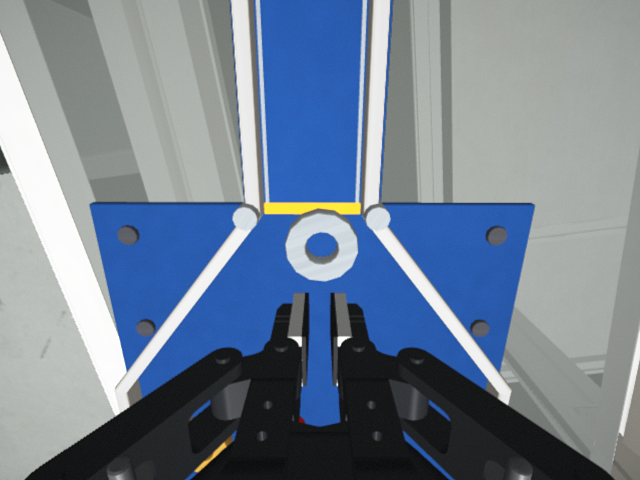

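play_rows([
  [[-2, 2, 0], [0, 0, 0], 10],
  [[1, 8, 0], [0, 0, 0], 10],
  [[1, 8, 0], [0, 0, 0], 10],
  [[1, 8, 0], [0, 0, 0], 10],
  [[1, 8, 0], [0, 0, 0], 10],
  [[1, 8, 0], [0, 0, 0], 10],
  [[1, 7, 0], [0, 0, 0], 10],
  [[0, 0, 0], [0, 0, 0], 10],
])

```text
clock: 7.95
position: [0.4847, -0.1436, 0.0084]
ee_rot: [0.998, -0.067, 0.0, -0.0]
ft_force: [0.3, -0.1, -0.3]
grip_width: 0.118
```

Run:
```python
from h import *
st();look("w6")
```

```text
t 7.95 pos [ 484.7 -143.6    8.4] F [3.7 1.8] xang rel -0.2 f [ 0.3 -0.1 -0.3]
grey (318, 260) 36 F [28.9  3.7]
```

View pics/w6.png

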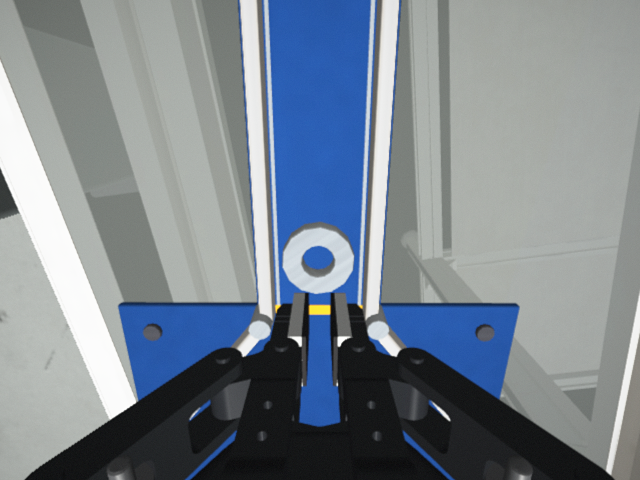

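play_rows([
  [[-1, -6, 5], [0, 0, 0], 10],
  [[0, 0, 25], [0, 0, 0], 10],
  [[0, -10, 25], [0, 0, 2], 10],
  [[0, -32, 0], [0, 0, 2], 10],
  [[0, -32, 0], [0, 0, 2], 10],
  [[0, -32, 0], [0, 0, 0], 10],
  [[0, -32, 0], [0, 0, 0], 10],
  [[-1, -32, 0], [0, 0, 0], 10],
  [[0, 0, -20], [0, 0, 0], 10],
  [[0, 0, 0], [0, 0, 0], 10],
  [[0, 0, 0], [0, 0, 0], 10],
])

```text
clock: 9.38
position: [0.4828, -0.3194, 0.0435]
ee_rot: [1.0, -0.014, -0.0, -0.0]
ft_force: [0.8, -0.1, 0.9]
grip_width: 0.119
```

Run:
```python
from h import *
st();look("w7")
```

```text
t 9.38 pos [ 482.8 -319.4   43.5] F [-170.8  -19.2] xang rel 5.8 f [ 0.8 -0.1  0.9]
yellow (320, 222) 30 F [-138.5  -14.8]
yellow (167, 192) 34 F [-130.4   65.5]
red (248, 191) 32 F [-125.8   23.7]
```

View pics/w7.png

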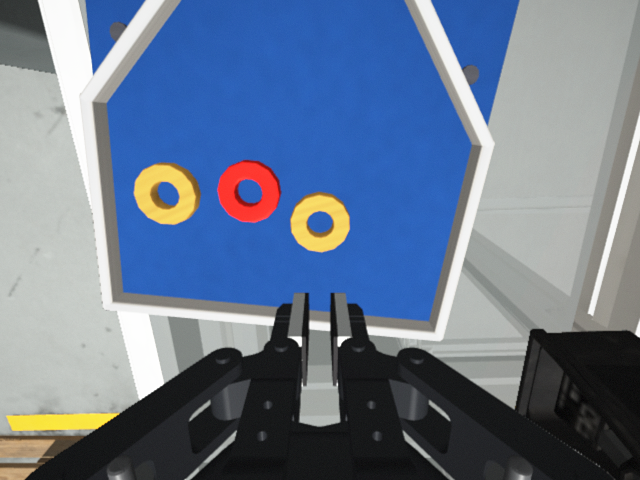

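play_rows([
  [[0, 0, -20], [0, 0, 0], 10],
  [[0, 0, -11], [0, 0, 0], 10],
  [[0, 0, -4], [0, 0, 0], 10],
  [[0, 6, 0], [0, 0, 0], 10],
  [[0, 9, 0], [0, 0, 0], 10],
  [[1, 10, 0], [0, 0, 0], 10],
  [[0, 10, 0], [0, 0, 0], 10],
  [[0, 10, 0], [0, 0, 0], 10],
  [[0, 10, 0], [0, 0, 0], 10],
  [[1, 10, 0], [0, 0, 0], 10],
  [[0, 9, 0], [0, 0, 0], 10],
  [[0, 0, 0], [0, 0, 0], 10],
])

```text
clock: 10.92
position: [0.4846, -0.2453, 0.0083]
ee_rot: [1.0, -0.014, -0.0, -0.0]
ft_force: [0.1, -0.9, 0.5]
grip_width: 0.119
```

Run:
```python
from h import *
st();look("w8")
```

```text
t 10.93 pos [ 484.6 -245.3    8.3] F [-97.2 -11.4] xang rel 5.8 f [ 0.1 -0.9  0.5]
yellow (159, 357) 34 F [-131.9   66.1]
yellow (320, 258) 36 F [-71.3  -7.7]
```

View pics/w8.png

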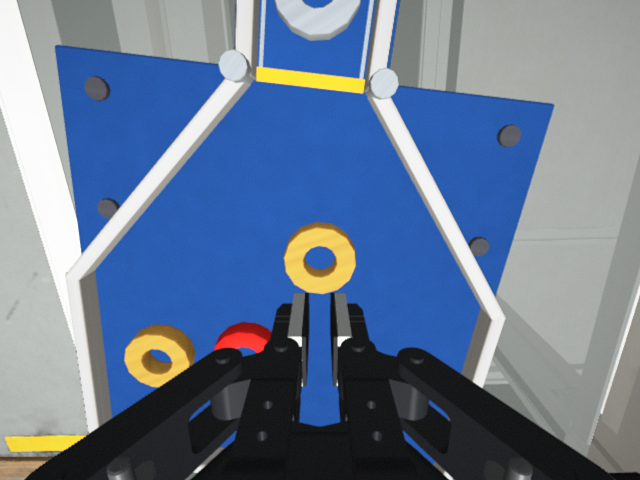

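play_rows([
  [[-1, 9, 0], [0, 0, 0], 10],
  [[-1, 10, 0], [0, 0, 0], 10],
  [[-1, 10, 0], [0, 0, 0], 10],
  [[-1, 10, 0], [0, 0, 0], 10],
  [[-1, 10, 0], [0, 0, -2], 10],
  [[-1, 9, 0], [0, 0, -2], 10],
  [[0, 0, 0], [0, 0, -2], 10],
])

```text
clock: 11.85
position: [0.4785, -0.1873, 0.0084]
ee_rot: [0.998, -0.067, -0.0, -0.0]
ft_force: [-0.6, -0.7, -0.0]
grip_width: 0.114
```

Run:
```python
from h import *
st();look("w9")
```

```text
t 11.85 pos [ 478.5 -187.3    8.4] F [-40.4   2.2] xang rel -0.2 f [-0.6 -0.7 -0. ]
grey (318, 156) 41 F [30.   3.6]
```

View pics/w9.png

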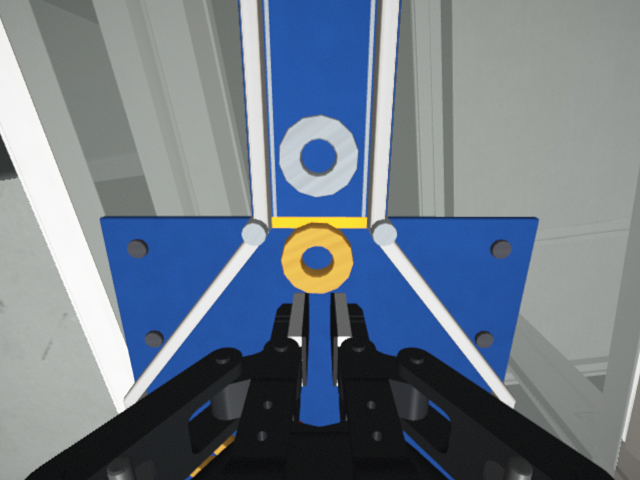

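Centred before the gate; push it straight through.

play_rows([
  [[1, 7, 0], [0, 0, 0], 10],
  [[1, 7, 0], [0, 0, 0], 10],
  [[1, 7, 0], [0, 0, 0], 10],
  [[1, 7, 0], [0, 0, 0], 10],
  [[1, 7, 0], [0, 0, 0], 10],
  [[1, 8, 0], [0, 0, 0], 10],
  [[0, 0, 0], [0, 0, 0], 10],
  [[0, 0, 0], [0, 0, 0], 10],
])

```text
clock: 12.9
position: [0.4845, -0.1454, 0.0083]
ee_rot: [0.998, -0.067, -0.0, 0.0]
ft_force: [0.9, -0.0, -0.3]
grip_width: 0.121
```

Run:
```python
from h import *
st();look("w10")
```

```text
t 12.9 pos [ 484.5 -145.4    8.3] F [1.9 1.8] xang rel -0.2 f [ 0.9 -0.  -0.3]
yellow (321, 256) 36 F [28.9  2. ]
```

View pics/w10.png

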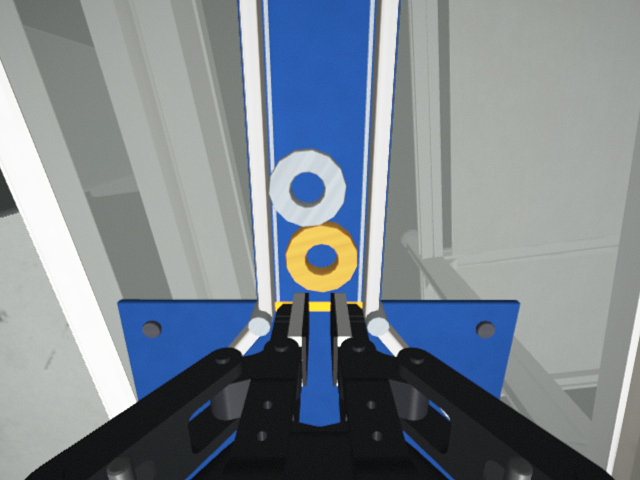

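play_rows([
  [[-1, -6, 5], [0, 0, 0], 10],
  [[0, 0, 25], [0, 0, 0], 10],
  [[-10, -15, 25], [0, 0, -2], 10],
  [[-17, -28, 0], [0, 0, -2], 10],
  [[-17, -28, 0], [0, 0, -2], 10],
  [[-17, -28, 0], [0, 0, 0], 10],
  [[-17, -28, 0], [0, 0, 0], 10],
  [[-8, -22, 0], [0, 0, 0], 10],
  [[0, 0, -20], [0, 0, 0], 10],
  [[0, 0, 0], [0, 0, 0], 10],
  [[0, 0, 0], [0, 0, 0], 10],
])

```text
clock: 14.32
position: [0.3978, -0.3004, 0.044]
ee_rot: [0.993, -0.119, 0.0, 0.0]
ft_force: [-0.2, 0.2, 0.1]
grip_width: 0.122
```

Run:
```python
from h import *
st();look("w11")
```

```text
t 14.32 pos [ 397.8 -300.4   44. ] F [-163.1   67.5] xang rel -6.2 f [-0.2  0.2  0.1]
yellow (319, 222) 30 F [-131.2   65.3]
red (398, 204) 31 F [-125.8   22.7]
```

View pics/w11.png

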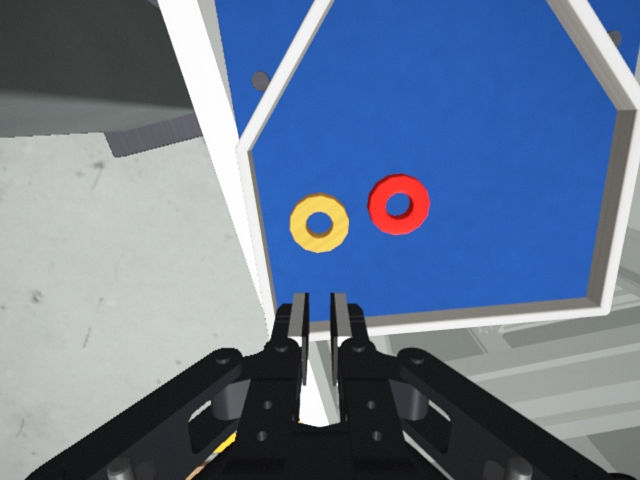

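play_rows([
  [[0, 0, -20], [0, 0, 0], 10],
  [[0, 0, -11], [0, 0, 0], 10],
  [[0, 0, -4], [0, 0, 0], 10],
  [[1, 5, 0], [0, 0, 0], 10],
  [[2, 8, 0], [0, 0, 0], 10],
  [[2, 8, 0], [0, 0, 0], 10],
  [[2, 8, 0], [0, 0, 0], 10],
  [[2, 8, 0], [0, 0, 0], 10],
  [[2, 8, 0], [0, 0, 0], 10],
  [[0, 0, 0], [0, 0, 0], 10],
])

```text
clock: 15.62
position: [0.4088, -0.2545, 0.0083]
ee_rot: [0.993, -0.119, 0.0, -0.0]
ft_force: [-0.4, -0.5, 0.7]
grip_width: 0.116
```

Run:
```python
from h import *
st();look("w12")
```

```text
t 15.62 pos [ 408.8 -254.5    8.3] F [-116.2   62.6] xang rel -6.2 f [-0.4 -0.5  0.7]
yellow (318, 258) 36 F [-90.2  61.7]
red (408, 320) 34 F [-126.3   22.6]
```

View pics/w12.png

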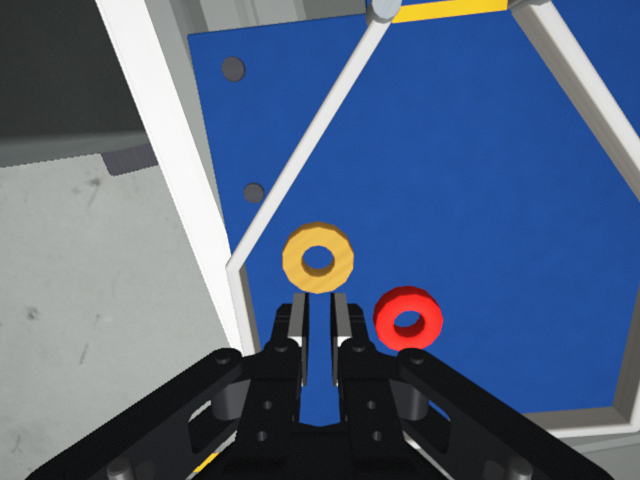

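play_rows([
  [[0, -3, 0], [0, 0, 0], 10],
  [[-3, 1, 0], [0, 0, -7], 10],
  [[-3, 2, 0], [0, 0, -7], 10],
  [[0, 0, 0], [0, 0, 0], 10],
  [[4, 5, 0], [0, 0, 0], 10],
  [[5, 6, 0], [0, 0, -4], 10],
  [[5, 6, 0], [0, 0, -4], 10],
  [[5, 6, 0], [0, 0, -4], 10],
  [[0, 0, 0], [0, 0, 0], 10],
])

```text
clock: 16.8
position: [0.4222, -0.2317, 0.0084]
ee_rot: [0.941, -0.338, 0.0, -0.0]
ft_force: [-0.5, 0.7, 0.3]
grip_width: 0.117
```

Run:
```python
from h import *
st();look("w13")
```

```text
t 16.8 pos [ 422.2 -231.7    8.4] F [-91.8  52.2] xang rel -32.0 f [-0.5  0.7  0.3]
yellow (305, 254) 36 F [-65.   43.6]
red (410, 333) 34 F [-125.9   22.9]
```

View pics/w13.png

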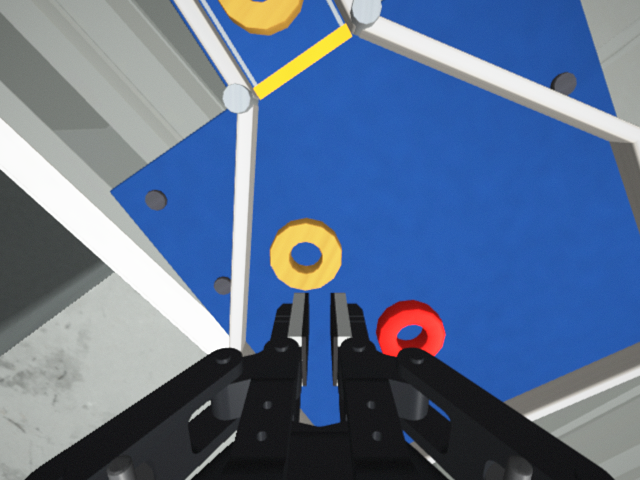

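play_rows([
  [[-2, -2, 0], [0, 0, -1], 10],
  [[-4, 3, 0], [0, 0, -2], 10],
  [[0, 0, 0], [0, 0, 0], 10],
  [[4, 4, 0], [0, 0, 0], 10],
  [[5, 6, 0], [0, 0, 0], 10],
  [[5, 6, 0], [0, 0, 0], 10],
  [[6, 6, 0], [0, 0, 0], 10],
  [[5, 6, 0], [0, 0, 0], 10],
  [[0, 0, 0], [0, 0, 0], 10],
])

```text
clock: 17.98
position: [0.4411, -0.2026, 0.0083]
ee_rot: [0.932, -0.364, 0.0, -0.0]
ft_force: [-0.5, -0.1, 0.2]
grip_width: 0.118
```

Run:
```python
from h import *
st();look("w14")
```

```text
t 17.98 pos [ 441.1 -202.6    8.3] F [-60.5  37.3] xang rel -35.2 f [-0.5 -0.1  0.2]
yellow (321, 258) 36 F [-39.5  22.6]
yellow (260, 90) 47 F [29.8  1.9]
```

View pics/w14.png

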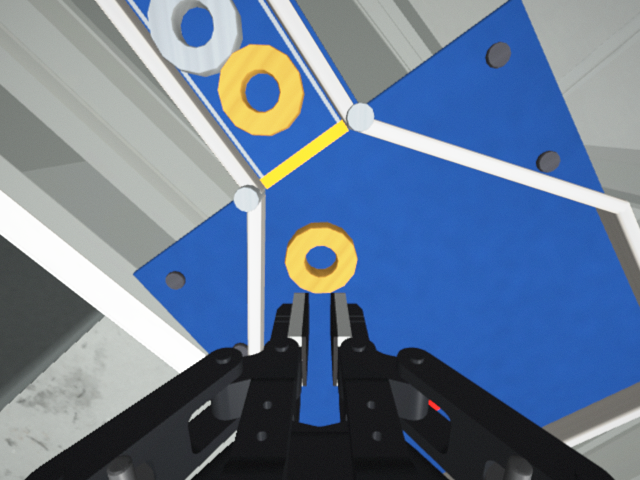

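play_rows([
  [[5, 5, 0], [0, 0, 0], 10],
  [[5, 5, 0], [0, 0, 0], 10],
  [[5, 5, 0], [0, 0, 0], 10],
  [[5, 5, 0], [0, 0, 0], 10],
  [[0, 0, 0], [0, 0, 0], 10],
  [[-6, -9, 0], [0, 0, 0], 10],
  [[4, -3, 0], [0, 0, 7], 10],
  [[4, -1, 0], [0, 0, 7], 10],
  [[5, 0, 0], [0, 0, 7], 10],
  [[5, 0, 0], [0, 0, 7], 10],
  [[5, 0, 0], [0, 0, 7], 10],
  [[0, 0, 0], [0, 0, 0], 10],
])

```text
clock: 19.52
position: [0.4772, -0.1972, 0.0083]
ee_rot: [0.998, -0.068, -0.0, 0.0]
ft_force: [0.7, -0.1, -0.8]
grip_width: 0.119
```

Run:
```python
from h import *
st();look("w15")
```

```text
t 19.52 pos [ 477.2 -197.2    8.3] F [-50.4   2.3] xang rel -0.3 f [ 0.7 -0.1 -0.8]
yellow (322, 131) 43 F [29.4  2. ]
```

View pics/w15.png

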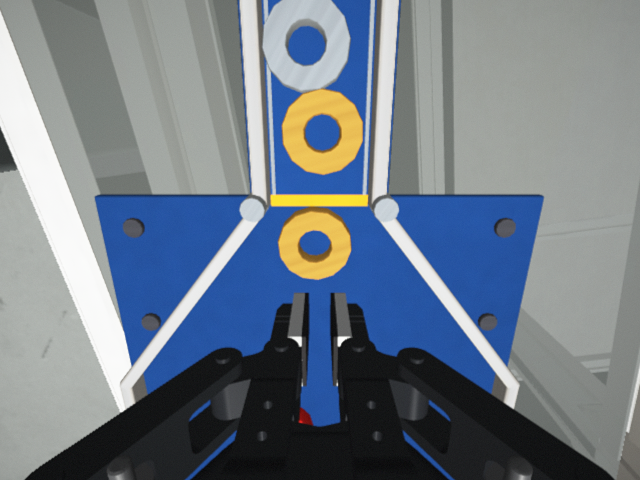

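play_rows([
  [[1, 8, 0], [0, 0, 0], 10],
  [[1, 8, 0], [0, 0, 0], 10],
  [[1, 7, 0], [0, 0, 0], 10],
  [[1, 7, 0], [0, 0, 0], 10],
  [[1, 7, 0], [0, 0, 0], 10],
  [[1, 8, 0], [0, 0, 0], 10],
  [[1, 8, 0], [0, 0, 0], 10],
  [[0, 0, 0], [0, 0, 0], 10],
  [[0, 0, 0], [0, 0, 0], 10],
])

```text
clock: 20.7
position: [0.4845, -0.1433, 0.0083]
ee_rot: [0.998, -0.067, 0.0, -0.0]
ft_force: [-0.5, 0.7, -1.2]
grip_width: 0.117
```

Run:
```python
from h import *
st();look("w16")
```

```text
t 20.7 pos [ 484.5 -143.3    8.3] F [3.9 2. ] xang rel -0.2 f [-0.5  0.7 -1.2]
```

View pics/w16.png

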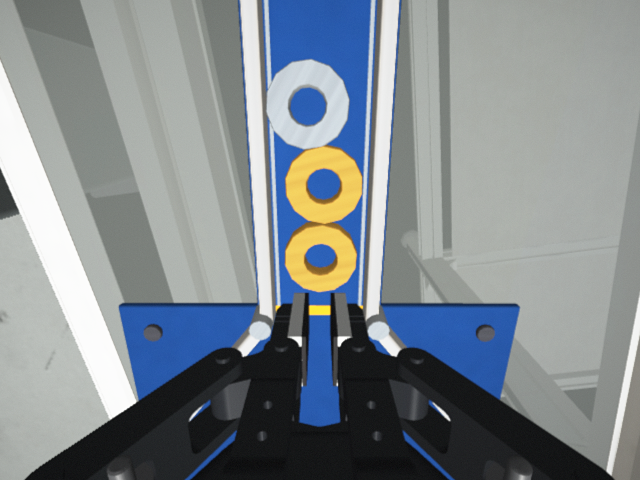

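All three are in. Back off and lift clear.

play_rows([
  [[-1, -6, 4], [0, 0, 0], 10],
  [[0, 0, 25], [0, 0, 0], 10],
  [[-5, -10, 30], [0, 0, 0], 10],
  [[-10, -20, 30], [0, 0, 0], 10],
  [[-10, -20, 30], [0, 0, 0], 10],
  [[-10, -20, 20], [0, 0, 0], 10],
  [[0, 0, 0], [0, 0, 0], 10],
  [[0, 0, 0], [0, 0, 0], 10],
])

```text
clock: 21.75
position: [0.4485, -0.2188, 0.1468]
ee_rot: [0.998, -0.067, -0.0, -0.0]
ft_force: [-0.8, 0.5, -0.7]
grip_width: 0.118
```

Run:
```python
from h import *
st();look("w17");a=camera("top");i=camera_info("top");cv2.imwrite("pics/t17.png",cv2.resize(a[190:305,245:425],None,fx=4.4,fy=4.4))
for c in("yellow","grey","red"):
    for ce,s in blobs(masks(a[215:285,250:410])[c],20):
        if s[4]<300: print(c,s[4],F(onz(i,ce[0]+250,ce[1]+215,.014)).round(1))
```

```text
t 21.75 pos [ 448.5 -218.8  146.8] F [-75.6  27.9] xang rel -0.2 f [-0.8  0.5 -0.7]
red (326, 278) 18 F [-125.9   23. ]
yellow 173 [46.7  0.3]
```

View pics/w17.png

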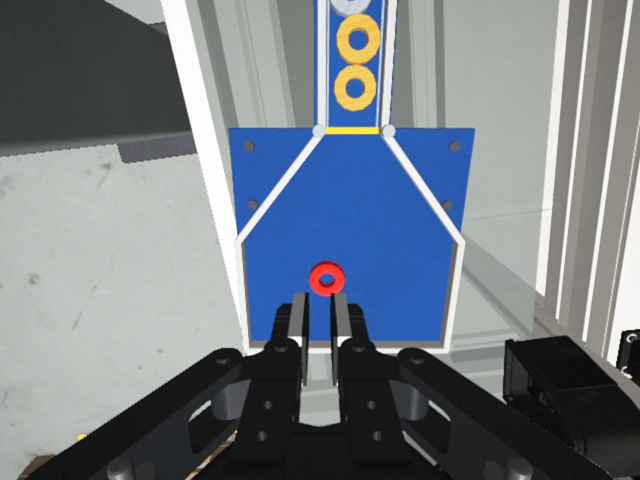

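View pics/t17.png

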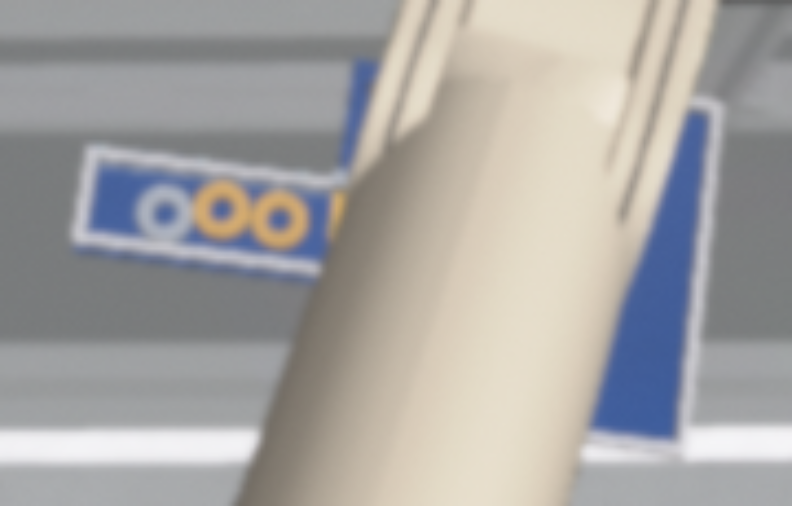

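```bash
python3 -c "
from workcell import manip;print(manip.hand_in())"
```

```text
the job is handed in; nothing more can be done
None
```

I swept the steel washer through the gate first, then the two brass washers one at a time. I slid each with the fingertips 10 mm apart, raised the arm clear, and handed in at about 22 s. The hand-in gives no verdict.

- **Slot:** in the last top and wrist pictures all three washers lie in a row beyond the yellow line. The two brass ones show as one patch with its centre at x ≈ 47 mm, so about 31 and 62 mm each. The steel is at about 93 mm by eye.
- **Sideways position:** the brass are near the middle of the slot. The steel lies against the left wall, at most about 5 mm off centre.
- **Red washer:** it reads (-126, 23) mm in the last wrist picture, within about 2 mm of where it was at the start.
- **Contact:** the wrist force read about 1 N or less at every check. The arm kept to the feeder area, but I did not measure the screw cap, valve body, O-ring or grease jar again at the end.
- **Disagreements:** the wrist camera put the middle of the gate about 2–3 mm to the left of the top camera's value, so I steered by the wrist view at the gate. The second brass washer slipped about 6 mm sideways along the fingertips in the funnel, and I moved the fingers back behind it before going on.

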